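# Lay out the small percussion display

## Robot

A 6-joint arm with a two-finger parallel gripper is mounted at the origin on the work surface. World frame = base frame: x ahead of the robot, y to its left, z up, the work surface at z = 0. Lengths are in m, angles in rad, forces in N, time in s.
With the tool pointing down it reaches from about 0.375 to 0.75 m from the base axis. Payload 9 kg.
Tool frame: the origin (TCP) lies on the centre line of the jaws, within the pads' length; the fingertips stand 22 mm ahead of it and the grasp point (between the pads) lies 3 mm ahead of it; z points along the fingers, y is the line along which they close (so a half turn about z gives the same grasp; the last joint's range is limited). The gripper opens to 85 mm and grips with 20 to 120 N. Pads are 22 mm wide; open, the fingers measure 114 mm over their backs; the gripper's body (76 mm by 85 mm) begins 54 mm behind the grasp point. The pads swing forward as they close: fully open they stand 13 mm farther back than shut.
Start: joints at [-1.354, 0.104, 0.097, 1.564, 0, 1.353], TCP at [0.253, -0.544, 0.253] pointing down, gripper open.
Joint ranges: [-2.99, 2.99], [-0.84, 1.86], [-1.1, 1.16], [-1.84, 2.11], [-1.51, 1.56], [-3.14, 3.14]. Speed limits (rad/s): [2.22, 2.22, 2.57, 3.14, 3.14, 3.14].

## Interface

Orientations are given as a unit quaternion [x, y, z, w].
In Python, from plant import ctrl, imaging, ticket gives the robot as it stands.
- The arm moves only by the shell command python3 -m creep 'ROWS' [FORCE]. ROWS is JSON, a list that holds one entry, the list of rows, each a list of 7 numbers: the shift along the tool's x, y, z in cm, then the turn, a rotation vector about the tool's x, y, z in rad, then the opening, from 0 (shut) to 1 (fully open). In form: [[[tx, ty, tz, ax, ay, az, jaw], ...]]. A call has 1 to 20 rows; each row shifts and turns the commanded pose from where the row before left it, along the tool's axes as they then stand; what a row does not reach is not made up. A row lasts 1/8 s, in which the tool goes at most 62.5 mm and 10.7 degrees, less where a joint would pass 70% of its speed; a pose out of reach is approached as far as the arm can. A call is refused whole if a number of a shift passes 6.25 or a number of a turn 0.188, either way. A call with a gripper value outside its range is refused whole. The fingers move at their own pace and stop on an object; FORCE is the grip in N (left out, the last holds). Time passes only in rows, so rows that do not move let the fingers close. It gives the time, the measured TCP pose, the force, the opening and the grip force at its end, in the units of the state.
- ctrl.sense(): the state, without advancing time (a new reading comes with each control period).
- imaging.read_camera(name): name is "side" or "top"; returns a dict with "frame" (384x512x3 uint8, blue, green, red), "range_z" (384x512 float32, m along the optical axis (not along the pixel's ray), 0 where there is no reading), "fx", "fy", "cx", "cy" (pixels), "extrinsics" (4x4, takes a point from world to camera coordinates). Camera axes: x right, y down, z forward; pixel columns grow to the right and rows downward; lengths in m; the calibration is good to about 2 mm. A picture is of the moment at which its call begins.
- ticket.job_done(): hands the job in; it is judged then, once.
The state is a dict: "time": time; "qpos": joint angles; "joint_velocities": joint speeds; "joint_efforts": joint torques, N m; "eef_pos": TCP position; "ee_rot": TCP orientation; "wrist_force": force on the tool from outside, world axes, zero at the start; "ft_torque": the same for the moment, N m; "gripper_width": opening from 0.0 (shut) to 1.0 (fully open); "grip_force": force on a finger pad.
Only numpy, scipy, OpenCV 4.12 (cv2) and the standard library are available. Lean on these libraries where they do the work, as an engineer would, in place of code of your own. Each camera call takes 0.05 s, during which the arm holds its last target. There are 200 camera calls.

## Task

Set out the small percussion display (left means left as seen from the robot): the drum in the middle of the round red felt card between the singing bowl and the thumb piano, the little hand cymbal centred on top of the drum, the hand bell in the middle of the felt card just left of the singing bowl, and the wood block in the middle of the felt card just left of the thumb piano, lying along that card's long side. Everything stands the right way up, is set down gently rather than dropped, and is let go.

Things in the scene. Friction and masses are not known exactly. Their poses are not given: they have to be found in the camera images.
- drum: Small loose hand drum: upright dark red-brown cylinder, diameter 60 mm, 55 mm high, thin brass bands, flat cream skin with a black dot on top. About 0.13 to 0.24 kg. Origin: centre of the underside; z up.
- cymbal: Small loose brass hand cymbal with a knob: a domed brass disc, diameter 48 mm, 8 mm high, with an upright red cylindrical knob on it, diameter 18 mm, from 8 to 30 mm above the underside. Pick by the knob. About 0.05 to 0.09 kg. Origin: centre of the flat underside; z up.
- bell: Loose brass hand bell standing on its mouth (diameter 56 mm); the brass tapers to 46 mm height, above it an upright black cylindrical handle, diameter 18 mm, from 46 to 95 mm. Pick by the handle. About 0.15 to 0.26 kg. Origin: centre of the underside; z up.
- woodblock: Loose yellow-lacquered wood block (percussion), 90 x 36 x 34 mm, with dark slots in its top and sides. About 0.09 to 0.16 kg. Origin: centre of the underside; x along its 90 mm length, y across, z up.
- bowl: Brass singing bowl, open at the top, rim diameter 80 mm, 50 mm high, fixed to the table. Origin: centre of the underside; z up; y points roughly to the robot's left (world +y). It and the thumb piano may have changed places.
- kalimba: Thumb piano: pale wooden board 100 x 70 x 22 mm with steel tines up to 30 mm high and a dark sound hole, fixed to the table. Origin: centre of the underside; x along the 100 mm side, y points roughly to the robot's left (world +y).
- pad_round: Round dark red felt card, diameter 84 mm, 3 mm thick, fixed, in the row between the bowl and the thumb piano: the drum's place. Origin: centre of the underside (on the table).
- pad_square: Square blue felt card, 80 x 80 mm, 3 mm thick, fixed, about 12 cm to the left of the singing bowl (left as the robot sees it, world +y): the bell's place. Origin: centre of the underside (on the table).
- pad_long: Oblong green felt card, 115 x 58 mm, 3 mm thick, fixed, about 12 cm to the left of the thumb piano (left as the robot sees it, world +y): the wood block's place. Origin: centre of the underside (on the table); x along its 115 mm side, y across, z up.
Not all that is in view belongs to the job. Of the things that look like the drum, take the one that is farthest to the robot's right at the start.

How it is judged:
At the end, for the whole second after the job is handed in: Drum on the red card, bell on the blue, wood block on the green, each within 15 mm of the centre; cymbal knob up on the drum within 12 mm of its centre; block within 0.25 rad of its card's long side, either way round; all upright within 0.12 rad, at rest, released (horizontal distance between drum and pad_round below 0.015 m and z of drum in the frame of pad_round between -0.001 and 0.008 m and angle between each of drum, cymbal, bell, woodblock's own z axis and vertical below 0.12 rad and horizontal distance between cymbal and drum below 0.012 m and z of cymbal in the frame of drum between 0.051 and 0.06 m and horizontal distance between bell and pad_square below 0.015 m and z of bell in the frame of pad_square between -0.001 and 0.008 m and horizontal distance between woodblock and pad_long below 0.015 m and z of woodblock in the frame of pad_long between -0.001 and 0.008 m and angle between the x axis of woodblock and the x axis of pad_long, either way round below 0.25 rad and linear speed of each of drum, cymbal, bell, woodblock below 0.02 m/s and angular speed of each of drum, cymbal, bell, woodblock below 0.2 rad/s and contact force between each of drum, cymbal, bell, woodblock and the fingers below 0.1 N); the robot touches nothing.
It fails at once if the drum is dropped or flung (it moves faster than 0.9 m/s while not held, as after a fall of about 4 cm) (linear speed of drum above 0.9 m/s and contact force between drum and the fingers below 0.1 N).
It fails at once if the cymbal is dropped or flung (it moves faster than 0.9 m/s while not held, as after a fall of about 4 cm) (linear speed of cymbal above 0.9 m/s and contact force between cymbal and the fingers below 0.1 N).
It fails at once if the bell is dropped or flung (it moves faster than 0.9 m/s while not held, as after a fall of about 4 cm) (linear speed of bell above 0.9 m/s and contact force between bell and the fingers below 0.1 N).
It fails at once if the wood block is dropped or flung (it moves faster than 0.9 m/s while not held, as after a fall of about 4 cm) (linear speed of woodblock above 0.9 m/s and contact force between woodblock and the fingers below 0.1 N).
It also fails if it takes over 109 s, if anything falls off the work surface, if the arm or the gripper's body presses on something with over 40 N, if the wrist force passes 120 N, or if a joint passes its speed limit or range.

## Working session

There is one attempt and no reset: what is moved stays moved. The work goes in short steps, Python scripts to look and compute and a shell command to move; the robot and the scene stay as the last step left them, time stands still between calls to the robot, and variables do not carry over. Pictures are saved under pics/ and viewed, at most 14 in all, crops included, and the job is handed in when it is done.

```bash
mkdir -p pics; ls; cat > h.py <<'E'
import numpy as np,cv2
from plant import ctrl,imaging,ticket
def cam(n):
    c=imaging.read_camera(n);np.savez(f'{n}.npz',**c);return c
def cloud(c):
    z=c['range_z'];v,u=np.mgrid[:z.shape[0],:z.shape[1]]
    P=np.stack([(u-c['cx'])/c['fx']*z,(v-c['cy'])/c['fy']*z,z],-1)
    E=np.array(c['extrinsics']);W=(P-E[:3,3])@E[:3,:3]
    W[z==0]=np.nan;return W
E
python3 - <<'E'
from h import *
for n in('top','side'):
    c=cam(n);cv2.imwrite(f'pics/{n}0.png',c['frame']);print(n,c['fx'],np.round(c['extrinsics'],3).tolist(),(c['range_z']>0).mean())
print(ctrl.sense())
E
```

```text
pics
top 496.1209847598585 [[0.029, -1.0, -0.008, 0.034], [-0.998, -0.029, -0.064, 0.426], [0.063, 0.01, -0.998, 1.404], [0.0, 0.0, 0.0, 1.0]] 0.9958292643229166
side 365.1428588406706 [[0.825, -0.564, -0.019, -0.328], [-0.402, -0.564, -0.722, 0.201], [0.397, 0.603, -0.692, 0.674], [0.0, 0.0, 0.0, 1.0]] 0.9957784016927084
{'time': 0.1, 'qpos': array([-1.35368513e+00,  1.04686896e-01,  9.65770640e-02,  1.56386581e+00,
       -2.04905831e-05,  1.35308464e+00]), 'joint_velocities': array([-0.00035529, -0.00299431,  0.00262696,  0.00187692, -0.00080486,
       -0.00043672]), 'joint_efforts': array([ 7.17479124e-03, -5.58208501e+01,  5.04719996e+01,  1.30902810e-02,
       -2.27751875e-04,  3.13818953e-05]), 'eef_pos': array([ 0.25269147, -0.54391738,  0.25258887]), 'ee_rot': array([ 9.76458908e-01,  2.15702696e-01, -1.00682502e-05, -5.89659775e-04]), 'wrist_force': array([ 0.16722409, -0.19207523,  0.4211564 ]), 'ft_torque': array([-0.01536404,  0.00972829,  0.00244248]), 'grip_force': 0.0, 'gripper_width': 1.0015915701240965}
```

View pics/top0.png

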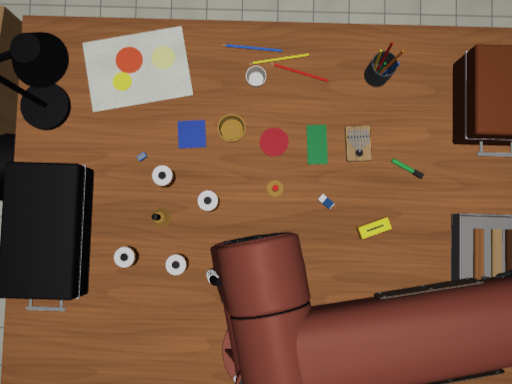

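View pics/side0.png

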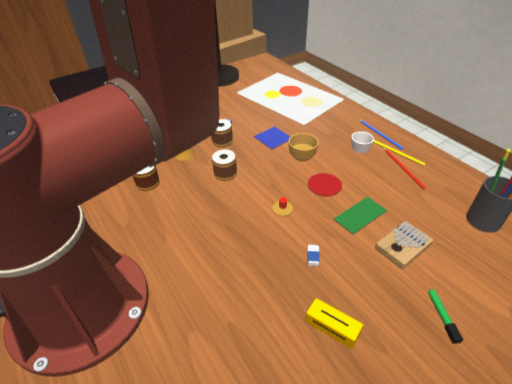

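The top view shows drum lookalikes at (162,175), (208,200), (124,257) and (176,264), plus a half-hidden item at (213,277). The bell is at (158,217), the cymbal at (275,188) and the block at (375,228). The pads are blue (192,134), red (274,142) and green (317,145), with the bowl at (231,128) and the kalimba at (358,143). The side view shows the cymbal at (283,206), the block at (334,321) and three drums. I need the arm out of the way to see what's hidden, so I'll measure first.

```bash
cat > m.py <<'E'
from h import *
def pt(W,u,v,r=2): 
    return np.round(np.nanmedian(W[v-r:v+r+1,u-r:u+r+1].reshape(-1,3),0),4)
if __name__=='__main__':
    T=dict(np.load('top.npz'));S=dict(np.load('side.npz'));WT=cloud(T);WS=cloud(S)
    for n,u,v in [('d1',162,175),('d2',208,200),('d3',124,257),('d4',176,264),('x5',213,276),('bell',156,217),('cym',275,188),('block',375,228),('blue',192,134),('bowl',231,128),('red',274,142),('green',317,145),('kal',358,150),('table',300,200)]: print('T',n,pt(WT,u,v,1))
    for n,u,v in [('d',222,125),('d',224,157),('d',146,170),('cym',283,200),('block',334,317),('red',325,184),('green',360,215),('blue',272,138),('table',250,250)]: print('S',n,pt(WS,u,v,1))
    # blob centroids via masks by colour + height
    hsv=cv2.cvtColor(T['frame'],cv2.COLOR_BGR2HSV)
    a=cv2.resize(T['frame'][110:310,90:300],None,fx=3.8,fy=3,interpolation=cv2.INTER_CUBIC);a=cv2.resize(T['frame'][130:300,100:300],(800,600)[:2] and (700,595),interpolation=cv2.INTER_CUBIC);cv2.imwrite('pics/crop1.png',a)
E
python3 m.py
```

```text
T d1 [0.4817 0.3023 0.0565]
T d2 [0.4154 0.1718 0.0563]
T d3 [0.2513 0.3979 0.0563]
T d4 [0.2364 0.2538 0.056 ]
T x5 [0.2541 0.1074 0.564 ]
T bell [0.3634 0.3071 0.093 ]
T cym [ 0.4566 -0.0138  0.0301]
T block [ 0.3517 -0.2966  0.0361]
T blue [0.6089 0.2303 0.0054]
T bowl [0.6304 0.1178 0.0012]
T red [ 0.5924 -0.0083  0.0039]
T green [ 0.5872 -0.1326  0.0032]
T kal [ 0.5722 -0.2478  0.0246]
T table [ 0.4263 -0.0875  0.0007]
S d [0.4845 0.2998 0.0545]
S d [0.4143 0.1707 0.0557]
S d [0.2368 0.2372 0.0546]
S cym [ 0.4575 -0.015   0.0295]
S block [ 0.3534 -0.2927  0.0336]
S red [ 0.5948 -0.0074  0.002 ]
S green [ 0.5873 -0.1328  0.0021]
S blue [0.604  0.2319 0.0022]
S table [ 0.3302 -0.0694 -0.0015]
```

View pics/crop1.png

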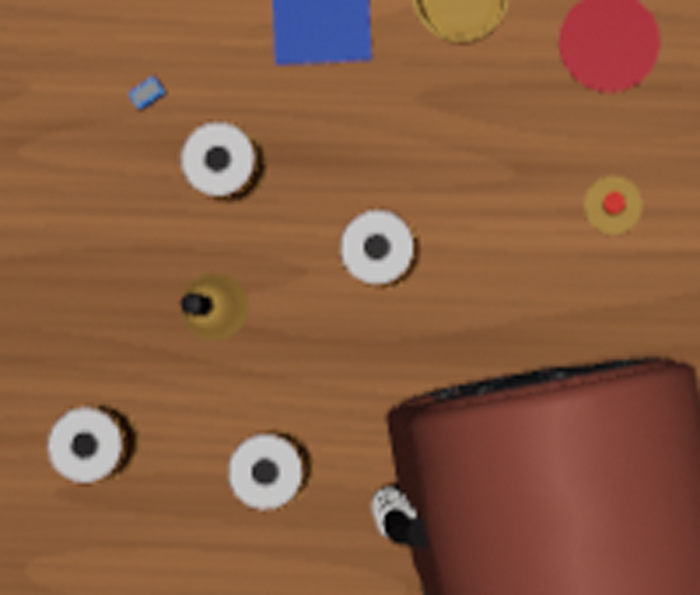

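The item at (213,277) is at z=0.56, so it's part of the arm. That leaves four drum candidates: y=0.302 at (162,175), 0.172 at (208,200), 0.398 at (124,257) and 0.254 at (176,264). The crop confirms that (208,200) is farthest right of the visible ones. I'll check under the arm once it has moved. Next I'll take precise fits and turn the tool to yaw π/2, so that tool x is world +y and tool y is world +x.

```bash
cat > fit.py <<'E'
from h import *
import sys
def go(tag=''):
    T=cam('top');W=cloud(T);f=T['frame'];h=cv2.cvtColor(f,cv2.COLOR_BGR2HSV);H,S,V=h[...,0],h[...,1],h[...,2]
    def near(x,y,r): return np.hypot(W[...,0]-x,W[...,1]-y)<r
    def mid(m):
        p=W[m];q=p[:,:2].astype(np.float32);r=cv2.minAreaRect(q);b=cv2.boxPoints(r)
        e=max((b[1]-b[0],b[2]-b[1]),key=np.linalg.norm)
        c,rad=cv2.minEnclosingCircle(q)
        return 'mean',np.round(np.median(p,0),4),'rect',np.round(r[0],4),np.round(r[1],4),'long dir',round(float(np.degrees(np.arctan2(e[1],e[0]))),1),'circ',np.round(c,4),round(rad,4),len(p)
    return T,W,H,S,V,near,mid
if __name__=='__main__':
    T,W,H,S,V,near,mid=go();z=W[...,2]
    print('drum',*mid(near(.415,.172,.05)&(z>.045)))
    print('cym knob',*mid(near(.457,-.014,.05)&(z>.022)));print('cym disc',*mid(near(.457,-.014,.04)&(z>.0045)))
    print('bell handle top',*mid(near(.37,.30,.05)&(z>.085)));print('bell all',*mid(near(.37,.30,.05)&(z>.01)))
    print('block',*mid(near(.352,-.297,.07)&(z>.026)))
    print('red',*mid(near(.592,-.008,.06)&((H<8)|(H>170))&(S>160)&(z<.02)))
    print('blue',*mid(near(.607,.23,.07)&(H>105)&(H<130)&(S>120)))
    print('green',*mid(near(.587,-.133,.08)&(H>50)&(H<85)&(S>120)))
    S_=cam('side');W=cloud(S_);z=W[...,2]
    n=lambda x,y,r:np.hypot(W[...,0]-x,W[...,1]-y)<r
    for nm,m in dict(drumtop=n(.415,.172,.045)&(z>.05),knobtop=n(.457,-.014,.04)&(z>.026),blocktop=n(.352,-.297,.06)&(z>.03),bell=n(.375,.295,.05)&(z>.02)).items():
        p=W[m];print('S',nm,len(p),np.round(np.median(p,0),4) if len(p) else '')
E
python3 fit.py; python3 -m creep '[[[0,0,0,0,0,-0.18,1],[0,0,0,0,0,-0.18,1],[0,0,0,0,0,-0.18,1],[0,0,0,0,0,-0.18,1],[0,0,0,0,0,-0.18,1],[0,0,0,0,0,-0.18,1],[0,0,0,0,0,-0.055,1],[0,0,0,0,0,0,1],[0,0,0,0,0,0,1]]]' 40
```

```text
drum mean [0.4131 0.1727 0.0552] rect [0.4141 0.1735] [0.059  0.0585] long dir 88.7 circ [0.4139 0.1736] 0.0305 371
cym knob mean [ 0.4566 -0.0138  0.0294] rect [ 0.4573 -0.0136] [0.0168 0.0148] long dir 28.0 circ [ 0.4572 -0.0142] 0.0089 31
cym disc mean [ 0.4561 -0.0117  0.0086] rect [ 0.4571 -0.0084] [0.063  0.0682] long dir -6.7 circ [ 0.4592 -0.0128] 0.0375 167
bell handle top mean [0.3634 0.3099 0.094 ] rect [0.3633 0.3098] [0.0163 0.0146] long dir 1.6 circ [0.3639 0.3109] 0.009 36
bell all mean [0.3631 0.3043 0.0361] rect [0.3616 0.3046] [0.0585 0.0478] long dir 72.1 circ [0.3672 0.3018] 0.0334 232
block mean [ 0.3515 -0.2942  0.0338] rect [ 0.3516 -0.2958] [0.0365 0.0916] long dir -69.2 circ [ 0.3509 -0.2957] 0.0464 412
red mean [ 0.5945 -0.0072  0.0026] rect [ 0.5942 -0.0068] [0.0802 0.0786] long dir 2.0 circ [ 0.5937 -0.0067] 0.0416 606
blue mean [0.6101 0.2326 0.0028] rect [0.6103 0.2326] [0.077  0.0776] long dir -85.0 circ [0.6096 0.2317] 0.053 697
green mean [ 0.5901 -0.1315  0.0028] rect [ 0.5908 -0.1311] [0.1123 0.0552] long dir 4.1 circ [ 0.59   -0.1313] 0.0613 720
S drumtop 298 [0.4133 0.1715 0.0544]
S knobtop 39 [ 0.4567 -0.0146  0.0285]
S blocktop 1049 [ 0.352  -0.2964  0.0328]
S bell 11 [0.3689 0.2945 0.0222]
time: 1.32
eef_pos: [0.2528, -0.5441, 0.2532]
ee_rot: [0.708, 0.706, 0.0, -0.0]
wrist_force: [0.8, -0.4, 0.1]
gripper_width: 0.994
grip_force: 0.0
```

Heights agree between the two views: drum 0.055, knob 0.029, block 0.034, pads 0.003. I'll do the block first, at ψ=110.8° (az −0.363).

```bash
python3 -m creep '[[[3.1,1.234,0,0,0,0,1],[3.1,1.234,0,0,0,0,1],[3.1,1.234,0,0,0,0,1],[3.1,1.234,0,0,0,0,1],[3.1,1.234,0,0,0,0,1],[3.1,1.234,0,0,0,0,1],[3.1,1.234,0,0,0,0,1],[3.1,1.234,0,0,0,0,1],[0,0,4,0,0,-0.1815,1],[0,0,4,0,0,-0.1815,1],[0,0,4,0,0,0,1],[0,0,3.3,0,0,0,1],[0,0,0,0,0,0,1],[0,0,0,0,0,0,1]]]'
python3 - <<'E'
from h import *
print(ctrl.sense()['qpos'])
c=cam('top');cv2.imwrite('pics/top1.png',c['frame'])
E
```

```text
time: 3.08
eef_pos: [0.3521, -0.2969, 0.1018]
ee_rot: [0.568, 0.823, -0.0, 0.001]
wrist_force: [-0.3, -0.3, -0.0]
gripper_width: 0.998
grip_force: 0.0
[-9.85737682e-01 -3.09753305e-01 -5.66099801e-01  1.31284968e+00
 -3.18672275e-05  2.23507647e-01]
```

View pics/top1.png

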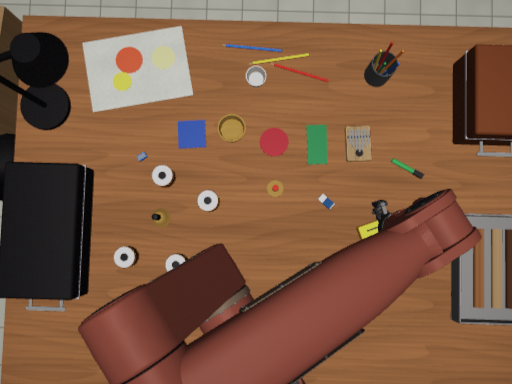

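The arm is over the block at about (375,228). The area that was hidden shows only table, so the drum at (208,200) is confirmed as the rightmost. Descending to the block and gripping.

```bash
python3 -m creep '[[[0,0,2.5,0,0,0,1],[0,0,2.5,0,0,0,1],[0,0,2,0,0,0,1],[0,0,0.5,0,0,0,1],[0,0,0,0,0,0,0.2],[0,0,0,0,0,0,0.2],[0,0,0,0,0,0,0.2],[0,0,0,0,0,0,0.2],[0,0,0,0,0,0,0.2],[0,0,0,0,0,0,0.2],[0,0,0,0,0,0,0.2]]]' 40
```

```text
time: 4.5
eef_pos: [0.3522, -0.297, 0.0264]
ee_rot: [0.568, 0.823, -0.0, 0.001]
wrist_force: [0.1, 1.4, 6.5]
gripper_width: 0.414
grip_force: 41.2
```

```bash
python3 -m creep '[[[0,0,-2,0,0,0,0.2],[0,0,-4,0,0,0,0.2],[0,0,-4,0,0,0,0.2],[0,0,0,0,0,-0.16,0.2],[0,0,0,0,0,-0.16,0.2],[0,0,0,0,0,-0.16,0.2],[0,0,0,0,0,-0.16,0.2],[0,0,0,0,0,-0.16,0.2],[0,0,0,0,0,-0.16,0.2],[0,0,0,0,0,-0.16,0.2],[0,0,0,0,0,-0.16,0.2]]]'
python3 -m creep '[[[-3.12,1.854,0,0,0,0,0.2],[-3.12,1.854,0,0,0,0,0.2],[-3.12,1.854,0,0,0,0,0.2],[-3.12,1.854,0,0,0,0,0.2],[-3.12,1.854,0,0,0,0,0.2],[-3.12,1.854,0,0,0,0,0.2],[-3.12,1.854,0,0,0,0,0.2],[-3.12,1.854,0,0,0,0,0.2],[0,0,0,0,0,0,0.2],[0,0,0,0,0,0,0.2]]]'
```

```text
time: 5.88
eef_pos: [0.3516, -0.2962, 0.1253]
ee_rot: [-0.038, 0.999, 0.0, -0.0]
wrist_force: [0.2, -0.0, -1.3]
gripper_width: 0.415
grip_force: 40.3
time: 7.12
eef_pos: [0.5897, -0.1306, 0.125]
ee_rot: [-0.036, 0.999, 0.0, -0.0]
wrist_force: [-0.0, -0.3, -1.1]
gripper_width: 0.413
grip_force: 40.4
```

```bash
python3 -m creep '[[[0,0,3,0,0,0,0.2],[0,0,3,0,0,0,0.2],[0,0,2,0,0,0,0.2],[0,0,1,0,0,0,0.2],[0,0,0.3,0,0,0,0.2],[0,0,0.15,0,0,0,0.2],[0,0,0.1,0,0,0,0.2],[0,0,0,0,0,0,0.2],[0,0,0,0,0,0,0.2]]]'
```

```text
time: 8.25
eef_pos: [0.5903, -0.1307, 0.0301]
ee_rot: [-0.036, 0.999, -0.0, 0.0]
wrist_force: [-1.0, 1.0, -0.8]
gripper_width: 0.412
grip_force: 40.4
```

```bash
python3 -m creep '[[[0,0,0.08,0,0,0,0.2],[0,0,0,0,0,0,0.2],[0,0,0,0,0,0,0.7],[0,0,0,0,0,0,0.7],[0,0,0,0,0,0,0.7],[0,0,-1,0,0,0,0.7],[0,0,-3,0,0,0,0.7],[0,0,-4,0,0,0,0.7],[0,0,-4,0,0,0.0716,1],[0,0,0,0,0,0,1]]]'
python3 -m creep '[[[2.2,3.8,0,0,0,0,1],[2.2,3.8,0,0,0,0,1],[2.2,3.8,0,0,0,0,1],[2.2,3.8,0,0,0,0,1],[2.2,3.8,0,0,0,0,1],[2.2,3.8,0,0,0,0,1],[2.2,3.8,0,0,0,0,1],[2.2,3.8,0,0,0,0,1],[0,0,3,0,0,0,1],[0,0,2,0,0,0,1],[0,0,0,0,0,0,1]]]'
python3 - <<'E'
from fit import *
T,W,H,S,V,near,mid=go()
print('block',*mid(near(.59,-.131,.07)&(W[...,2]>.02)&(H>20)&(H<35)))
E
```

```text
time: 9.5
eef_pos: [0.5922, -0.1315, 0.1538]
ee_rot: [0.0, 1.0, -0.002, 0.003]
wrist_force: [0.4, 0.2, 0.6]
gripper_width: 1.001
grip_force: 0.0
time: 10.88
eef_pos: [0.4128, 0.1734, 0.0973]
ee_rot: [-0.0, 1.0, -0.0, -0.002]
wrist_force: [-0.1, 0.5, 0.5]
gripper_width: 1.0
grip_force: 0.0
block mean [ 0.5868 -0.1306  0.036 ] rect [ 0.5868 -0.1315] [0.089  0.0368] long dir 3.3 circ [ 0.5866 -0.1309] 0.0464 414
```

The block is on its card, 4 mm from centre and aligned. Now the drum.

```bash
python3 -m creep '[[[-0.1,0,2.5,0,0,0,1],[0,0,2.2,0,0,0,1],[0,0,1,0,0,0,1],[0,0,0.2,0,0,0,1],[0,0,0,0,0,0,0.5],[0,0,0,0,0,0,0.5],[0,0,0,0,0,0,0.5],[0,0,0,0,0,0,0.5],[0,0,0,0,0,0,0.5]]]' 45
```

```text
time: 12.05
eef_pos: [0.4162, 0.1736, 0.0412]
ee_rot: [0.0, 1.0, 0.0, 0.001]
wrist_force: [-0.5, 0.3, 5.7]
gripper_width: 0.689
grip_force: 48.7
```

```bash
python3 -m creep '[[[0,0,-2,0,0,0,0.5],[0,0,-4,0,0,0,0.5],[0,0,-4,0,0,0,0.5],[-2.25,-2.256,0,0,0,0,0.5],[-2.25,-2.256,0,0,0,0,0.5],[-2.25,-2.256,0,0,0,0,0.5],[-2.25,-2.256,0,0,0,0,0.5],[-2.25,-2.256,0,0,0,0,0.5],[-2.25,-2.256,0,0,0,0,0.5],[-2.25,-2.256,0,0,0,0,0.5],[-2.25,-2.256,0,0,0,0,0.5],[0,0,3,0,0,0,0.5],[0,0,3,0,0,0,0.5],[0,0,0,0,0,0,0.5],[0,0,0,0,0,0,0.5]]]'
python3 - <<'E'
from fit import *
T,W,H,S,V,near,mid=go();p=ctrl.sense()['eef_pos'];print(p)
S_=cam('side');W2=cloud(S_)
n=np.hypot(W2[...,0]-p[0],W2[...,1]-p[1])<.05
m=n&(W2[...,2]<.13)&(W2[...,2]>.02);q=W2[m];print('S z range',np.percentile(q[:,2],[1,5,50,95,99]))
cv2.imwrite('pics/side2.png',cv2.resize(S_['frame'][90:290,200:450],(750,600)))
E
```

```text
time: 13.92
eef_pos: [0.5957, -0.0072, 0.0813]
ee_rot: [0.0, 1.0, -0.0, 0.001]
wrist_force: [0.8, -0.2, -0.9]
gripper_width: 0.692
grip_force: 49.0
[ 0.59612005 -0.00722912  0.08180853]
S z range [0.0423749  0.04791324 0.09282385 0.12105974 0.12950736]
```

View pics/side2.png

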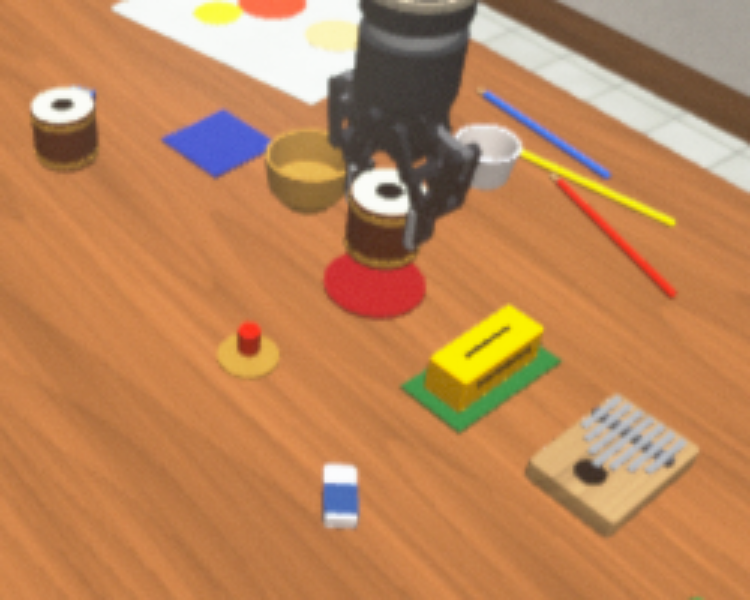

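The drum is held upright about 4 cm above the red card, and the block looks fine on green. Lowering.

```bash
python3 -m creep '[[[0,0,1.5,0,0,0,0.5],[0,0,1.2,0,0,0,0.5],[0,0,0.5,0,0,0,0.5],[0,0,0.2,0,0,0,0.5],[0,0,0.1,0,0,0,0.5],[0,0,0.1,0,0,0,0.5],[0,0,0,0,0,0,0.5],[0,0,0,0,0,0,0.5]]]'
```

```text
time: 15.02
eef_pos: [0.5954, -0.0072, 0.0443]
ee_rot: [0.0, 1.0, -0.0, 0.0]
wrist_force: [-0.0, 0.4, 0.3]
gripper_width: 0.693
grip_force: 49.1
```

```bash
python3 -m creep '[[[0,0,0.05,0,0,0,0.5],[0,0,0.05,0,0,0,0.5],[0,0,0,0,0,0,0.5]]]'; python3 -m creep '[[[0,0,0,0,0,0,1],[0,0,0,0,0,0,1],[0,0,0,0,0,0,1],[0,0,-1,0,0,0,1],[0,0,-3,0,0,0,1],[0,0,-4,0,0,0,1],[3.3,0,-1,0,0,0,1],[3.5,-0.3,0,0,0,0,1],[3.5,-0.3,0,0,0,0,1],[3.5,0,0,0,0,0,1],[0,0,0,0,0,0,1],[0,0,0,0,0,0,1]]]'
python3 - <<'E'
from fit import *
T,W,H,S,V,near,mid=go();z=W[...,2];p=ctrl.sense()['eef_pos']
print(p);print('drum',*mid(near(.594,-.007,.045)&(z>.045)&(z<.065)))
S_=cam('side');W=cloud(S_);z=W[...,2]
n=lambda x,y,r:np.hypot(W[...,0]-x,W[...,1]-y)<r
for nm,m in dict(drumtop=n(.594,-.007,.045)&(z>.053)&(z<.065),knobtop=n(.457,-.014,.03)&(z>.026)&(z<.035)).items():
    q=W[m];print('S',nm,len(q),np.round(np.median(q,0),4))
E
```

```text
time: 15.4
eef_pos: [0.5955, -0.0072, 0.0443]
ee_rot: [0.0, 1.0, -0.0, 0.0]
wrist_force: [-5.8, 0.3, 10.1]
gripper_width: 0.691
grip_force: 50.0
time: 16.9
eef_pos: [0.458, -0.0133, 0.1338]
ee_rot: [0.0, 1.0, -0.0, 0.001]
wrist_force: [1.1, 0.4, -0.2]
gripper_width: 1.001
grip_force: 0.0
[ 0.45805883 -0.01324791  0.13361745]
drum mean [ 0.6142 -0.0252  0.0592] rect [ 0.6147 -0.0258] [0.0115 0.0035] long dir 76.5 circ [ 0.6129 -0.0254] 0.0059 7
S drumtop 336 [ 0.592  -0.009   0.0571]
S knobtop 39 [ 0.4569 -0.0136  0.0288]
```

The drum is centred on red (side view z 0.057, about 2 mm off). Now the cymbal by its knob, keeping the fingertips above the dome.

```bash
python3 -m creep '[[[0.1,0,3.5,0,0,0,0.45],[0,0,3.5,0,0,0,0.45],[0,0,2,0,0,0,0.45],[0,0,0.8,0,0,0,0.45],[0,0,0.2,0,0,0,0.45],[0,0,0,0,0,0,0.45],[0,0,0,0,0,0,0.1],[0,0,0,0,0,0,0.1],[0,0,0,0,0,0,0.1],[0,0,0,0,0,0,0.1],[0,0,0,0,0,0,0.1]]]' 30
```

```text
time: 18.38
eef_pos: [0.4568, -0.0132, 0.0339]
ee_rot: [0.0, 1.0, -0.0, 0.001]
wrist_force: [-1.5, 0.4, 6.4]
gripper_width: 0.194
grip_force: 29.3
```

```bash
python3 -m creep '[[[0,0,-1,0,0,0,0.1],[0,0,-3,0,0,0,0.1],[0,0,-3.5,0,0,0,0.1],[0,0,-2,0,0,0,0.1],[-2.72,0.11,0,0,0,0,0.1],[-2.72,0.11,0,0,0,0,0.1],[-2.72,0.11,0,0,0,0,0.1],[-2.72,0.11,0,0,0,0,0.1],[-2.72,0.11,0,0,0,0,0.1],[0,0,0,0,0,0,0.1],[0,0,0,0,0,0,0.1],[0,0,1.5,0,0,0,0.1],[0,0,0,0,0,0,0.1],[0,0,0,0,0,0,0.1]]]'
python3 - <<'E'
from h import *
print(ctrl.sense()['eef_pos'])
S_=cam('side');W=cloud(S_);z=W[...,2]
m=(np.hypot(W[...,0]-.593,W[...,1]+.007)<.045)&(z>.053)&(z<.061)
print(np.round(np.median(W[m],0),4))
cv2.imwrite('pics/side3.png',cv2.resize(S_['frame'][110:210,265:390],(750,600),interpolation=cv2.INTER_CUBIC))
E
```

```text
time: 20.12
eef_pos: [0.5917, -0.0076, 0.1128]
ee_rot: [0.0, 1.0, -0.0, -0.0]
wrist_force: [0.4, 0.9, -0.3]
gripper_width: 0.197
grip_force: 29.3
[ 0.59174231 -0.00755965  0.11279926]
[ 0.5849 -0.0155  0.057 ]
```

View pics/side3.png

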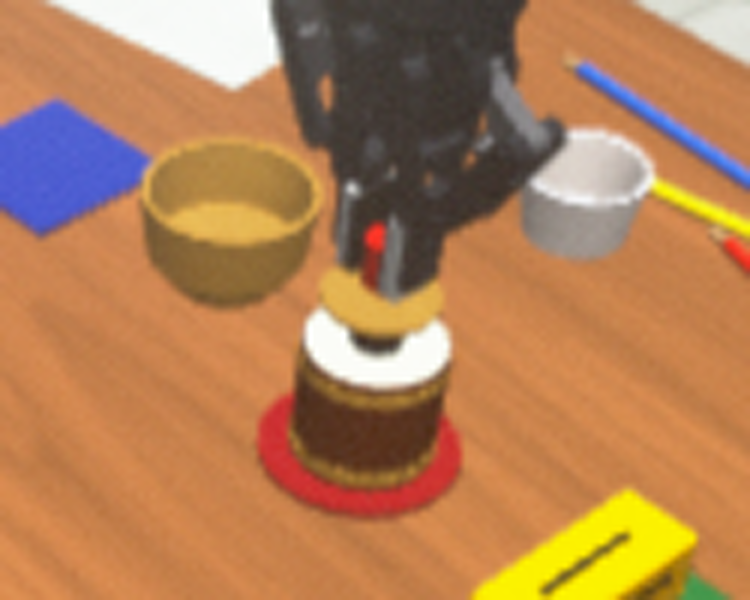

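The cymbal hangs level, 2 cm above the drum skin and centred. Lowering.

```bash
python3 -m creep '[[[-0.1,0,1,0,0,0,0.1],[0,0,0.6,0,0,0,0.1],[0,0,0.3,0,0,0,0.1],[0,0,0.1,0,0,0,0.1],[0,0,0.05,0,0,0,0.1],[0,0,0,0,0,0,0.1],[0,0,0,0,0,0,0.1]]]'
```

```text
time: 21.05
eef_pos: [0.5933, -0.0076, 0.0927]
ee_rot: [0.0, 1.0, -0.0, 0.0]
wrist_force: [-0.3, -0.2, -1.7]
gripper_width: 0.193
grip_force: 29.3
```

```bash
python3 -m creep '[[[0,0,0.05,0,0,0,0.1],[0,0,0.04,0,0,0,0.1],[0,0,0,0,0,0,0.1]]]'; python3 -m creep '[[[0,0,0,0,0,0,0.5],[0,0,0,0,0,0,0.5],[0,0,0,0,0,0,0.5],[0,0,-1,0,0,0,0.5],[0,0,-3,0,0,0,0.5],[0,0,-4,0,0,0,0.5],[0,0,-4,0,0,0,0.5],[2.3,3.18,0,0,0,0,0.5],[2.3,3.18,0,0,0,0,0.5],[2.3,3.18,0,0,0,0,0.5],[2.3,3.18,0,0,0,0,0.5],[2.3,3.18,0,0,0,0,0.5],[2.3,3.18,0,0,0,0,0.5],[2.3,3.18,0,0,0,0,0.5],[2.3,3.18,0,0,0,0,0.5],[2.3,3.18,0,0,0,0,0.5],[2.3,3.18,0,0,0,0,0.5],[0,0,0,0,0,0,0.5],[0,0,0,0,0,0,0.5]]]'
python3 - <<'E'
from fit import *
print(ctrl.sense()['eef_pos'])
T,W,H,S,V,near,mid=go();z=W[...,2]
print('drum',*mid(near(.594,-.007,.045)&(z>.045)));print('knob',*mid(near(.594,-.007,.03)&(z>.079)))
S_=cam('side');W=cloud(S_);z=W[...,2]
n=lambda x,y,r:np.hypot(W[...,0]-x,W[...,1]-y)<r
for nm,m in dict(knob=n(.594,-.007,.045)&(z>.084),bell=n(.3635,.3105,.03)&(z>.045)&(z<.1)).items():
    q=W[m];print('S',nm,len(q),np.round(np.median(q,0),4),np.round(np.nanmax(q[:,2]),4) if len(q) else '')
cv2.imwrite('pics/side4.png',S_['frame'])
E
```

```text
time: 21.42
eef_pos: [0.5933, -0.0076, 0.0919]
ee_rot: [0.0, 1.0, -0.0, 0.0]
wrist_force: [-0.9, 0.8, 2.9]
gripper_width: 0.198
grip_force: 29.7
time: 23.8
eef_pos: [0.3636, 0.3104, 0.2121]
ee_rot: [-0.0, 1.0, -0.0, 0.0]
wrist_force: [0.6, 0.2, -0.4]
gripper_width: 0.504
grip_force: 0.0
[0.36355659 0.31043563 0.21210235]
drum mean [ 0.5906 -0.0077  0.062 ] rect [ 0.5931 -0.0081] [0.0585 0.0586] long dir -25.3 circ [ 0.593  -0.0081] 0.0306 372
knob mean [ 0.5928 -0.008   0.0866] rect [ 0.5933 -0.0082] [0.0166 0.0157] long dir 78.6 circ [ 0.5931 -0.0085] 0.0088 36
S knob 34 [ 0.593  -0.0088  0.0867] 0.0885
S bell 130 [0.3628 0.3068 0.0732] 0.0951
```

View pics/side4.png

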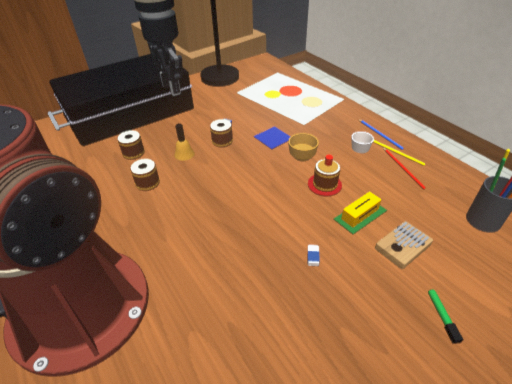

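Cymbal and drum are within 1 mm of each other, and the bell handle is seen in both views with its top at 0.094. Gripping the bell.

```bash
python3 -m creep '[[[0,0,4,0,0,0,0.5],[0,0,4,0,0,0,0.5],[0,0,4,0,0,0,0.5],[0,0,1.5,0,0,0,0.5],[0,0,0.2,0,0,0,0.5],[0,0,0,0,0,0,0.5],[0,0,0,0,0,0,0.1],[0,0,0,0,0,0,0.1],[0,0,0,0,0,0,0.1],[0,0,0,0,0,0,0.1],[0,0,0,0,0,0,0.1]]]' 50
```

```text
time: 25.28
eef_pos: [0.3641, 0.3109, 0.0757]
ee_rot: [0.0, 1.0, 0.0, 0.001]
wrist_force: [-0.3, 0.3, 5.1]
gripper_width: 0.194
grip_force: 48.8
```

```bash
python3 -m creep '[[[0,0,-2,0,0,0,0.1],[0,0,-4,0,0,0,0.1],[0,0,-4,0,0,0,0.1],[-3.075,-0.981,0,0,0,0,0.1],[-3.075,-0.981,0,0,0,0,0.1],[-3.075,-0.981,0,0,0,0,0.1],[-3.075,-0.981,0,0,0,0,0.1],[-3.075,-0.981,0,0,0,0,0.1],[-3.075,-0.981,0,0,0,0,0.1],[-3.075,-0.981,0,0,0,0,0.1],[-3.075,-0.981,0,0,0,0,0.1],[0,0,0,0,0,0,0.1],[0,0,3.5,0,0,0,0.1],[0,0,3.5,0,0,0,0.1],[0,0,0,0,0,0,0.1],[0,0,0,0,0,0,0.1]]]'
python3 - <<'E'
from h import *
S_=cam('side')
cv2.imwrite('pics/side5.png',cv2.resize(S_['frame'][70:170,210:335],(750,600),interpolation=cv2.INTER_CUBIC))
E
```

```text
time: 27.28
eef_pos: [0.6094, 0.2323, 0.1061]
ee_rot: [0.0, 1.0, 0.0, 0.001]
wrist_force: [-0.1, -0.0, -1.9]
gripper_width: 0.199
grip_force: 49.1
```

View pics/side5.png

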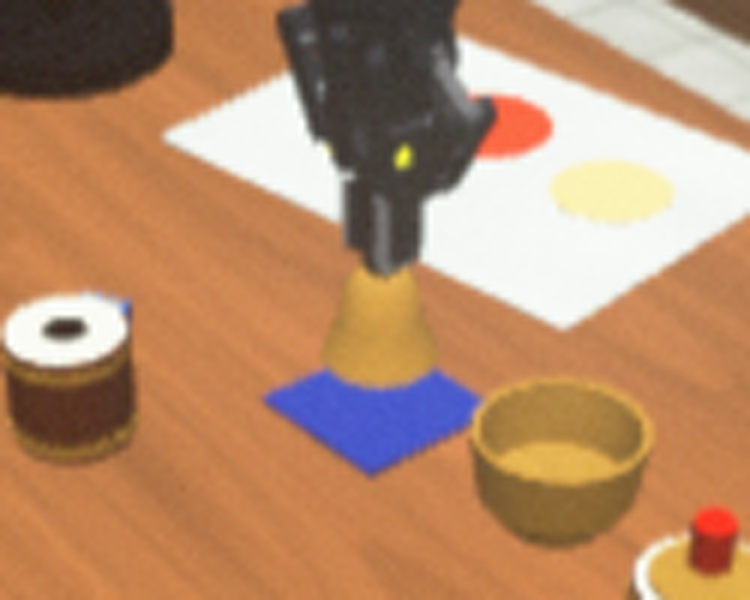

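The bell hangs upright 3 cm above the blue card. Lowering.

```bash
python3 -m creep '[[[0,0,1.2,0,0,0,0.1],[0,0,0.9,0,0,0,0.1],[0,0,0.4,0,0,0,0.1],[0,0,0.1,0,0,0,0.1],[0,0,0.1,0,0,0,0.1],[0,0,0.05,0,0,0,0.1],[0,0,0,0,0,0,0.1],[0,0,0,0,0,0,0.1]]]'
```

```text
time: 28.32
eef_pos: [0.6094, 0.2321, 0.0787]
ee_rot: [0.0, 1.0, 0.0, 0.0]
wrist_force: [-5.8, -0.7, 10.6]
gripper_width: 0.194
grip_force: 50.4
```

Contact (10.6 N upward). Releasing, then backing straight up and clear.

```bash
python3 -m creep '[[[0,0,-0.03,0,0,0,0.1],[0,0,0,0,0,0,0.5],[0,0,0,0,0,0,0.5],[0,0,0,0,0,0,0.5],[0,0,-1,0,0,0,0.5],[0,0,-3,0,0,0,0.5],[0,0,-4,0,0,0,0.5],[0,0,-4,0,0,0,0.5],[3,3,0,0,0,0,0.5],[3,3,0,0,0,0,0.5],[3,3,0,0,0,0,0.5],[0,0,0,0,0,0,0.5],[0,0,0,0,0,0,0.5]]]'
python3 - <<'E'
from fit import *
T,W,H,S,V,near,mid=go();z=W[...,2]
print('bell',*mid(near(.61,.232,.04)&(z>.085)&(z<.11)))
print('drum',*mid(near(.594,-.007,.045)&(z>.045)));print('knob',*mid(near(.594,-.007,.03)&(z>.079)))
print('block',*mid(near(.59,-.131,.07)&(z>.02)&(H>20)&(H<35)))
S_=cam('side');W=cloud(S_);z=W[...,2];m=(np.hypot(W[...,0]-.61,W[...,1]-.232)<.03)&(z>.094)&(z<.11);print(np.round(np.median(W[m],0),4))
cv2.imwrite('pics/side6.png',cv2.resize(S_['frame'][70:280,220:460],(686,600),interpolation=cv2.INTER_CUBIC))
E
```

```text
time: 29.95
eef_pos: [0.5197, 0.3219, 0.1979]
ee_rot: [0.0, 1.0, -0.0, 0.0]
wrist_force: [-0.4, -1.0, 0.6]
gripper_width: 0.497
grip_force: 0.0
bell mean [0.6076 0.2317 0.0963] rect [0.6084 0.2308] [0.0162 0.0176] long dir -32.0 circ [0.6081 0.231 ] 0.0094 39
drum mean [ 0.5905 -0.0076  0.0619] rect [ 0.5929 -0.008 ] [0.059  0.0592] long dir -56.2 circ [ 0.5932 -0.0073] 0.0308 377
knob mean [ 0.5937 -0.0081  0.0874] rect [ 0.5934 -0.0084] [0.0151 0.0172] long dir -76.5 circ [ 0.593  -0.0087] 0.0089 36
block mean [ 0.5862 -0.1309  0.0364] rect [ 0.5865 -0.131 ] [0.0896 0.0366] long dir 2.8 circ [ 0.5867 -0.1302] 0.0461 414
[0.6083 0.231  0.0962]
```

View pics/side6.png

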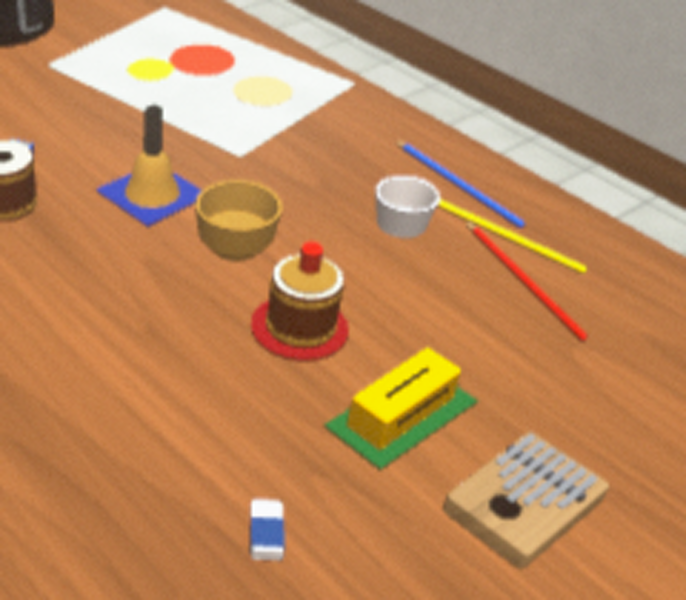

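All four items stand upright in the middle of their places, within about 4 mm, and the gripper is clear of everything. Handing in.

```bash
python3 -c "
from plant import ticket
print(ticket.job_done())"
```

```text
the job is handed in; nothing more can be done
None
```

The percussion display is set out and handed in: drum, cymbal, bell and wood block all upright and released, each within about 4 mm of its centre by my last camera measurements (the judge returned no verdict).

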